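# Push a polished box down the guide lane to its stop

## Robot

A 6-joint arm with a two-finger parallel gripper is mounted at the origin on the work surface. World frame = base frame: x ahead of the robot, y to its left, z up, the work surface at z = 0. Lengths are in m, angles in rad, forces in N, time in s.
With the tool pointing down it reaches from about 0.3 to 1 m from the base axis. Payload 5.1 kg.
Tool frame: the origin (TCP) lies on the centre line of the jaws, within the pads' length; the fingertips stand 11 mm ahead of it and the grasp point (between the pads) lies 8 mm behind it; z points along the fingers, y is the line along which they close (so a half turn about z gives the same grasp; the last joint's range is limited). The gripper opens to 95 mm and grips with 3 to 60 N. Pads are 20 mm wide; open, the fingers measure 119 mm over their backs; the gripper's body (75 mm by 180 mm) begins 59 mm behind the grasp point.
Start: joints at [1.087, 0.124, 1.65, -0, 1.367, -0.083], TCP at [0.254, 0.598, 0.226] pointing down, gripper open.
Joint ranges: [-2.61, 2.61], [-1.02, 2.33], [0.03, 2.71], [-1.35, 4.49], [0.32, 2.68], [-2.91, 2.91]. Speed limits (rad/s): [2.57, 2.57, 3.14, 3.14, 3.14, 3.14].

## Interface

Orientations are given as a unit quaternion [x, y, z, w].
In Python, from bench import bot gives the robot as it stands.
- The arm moves only by the tool move_arm, never from a script. Its argument "motion" is a list that holds one entry, the list of rows, each a list of 5 numbers: the shift along the tool's x, y, z in cm, then the turn about the tool's z in units of 8 degrees (1.0 is 8 degrees), then the finger opening in cm, from 0 to 9.51. A call has 1 to 12 rows; each row is the pose to reach, as a shift and turn from the pose commanded when the call began, along the tool's axes at that moment; what a row does not reach only later rows make up. A row lasts 1/10 s, in which the tool goes at most 50 mm and 8.59 degrees, less where a joint would pass 70% of its speed; a pose out of reach is approached as far as the arm can. A call with a gripper value outside its range is refused whole. The fingers move at their own pace and stop on an object; the grip force is fixed at half the most. Time passes only in rows, so rows that repeat a pose let the fingers close. It gives the time, the measured TCP pose, the force, the opening and the grip force at its end, in the units of the state.
- bot.sense(): the state, without advancing time (a new reading comes with each control period).
- bot.get_image(name): name is "scene" or "top" or "wrist"; returns a dict with "pixels" (400x640x3 uint8, red, green, blue), "intrinsics" (3x3 intrinsics, pixels), "position" and "rotation" of the camera in the world. Camera axes: x right, y down, z forward; pixel columns grow to the right and rows downward; lengths in m; the calibration is good to about 2 mm. A picture is of the moment at which its call begins. There is no depth.
- bot.finish_job(): hands the job in; it is judged then, once.
Trained networks look in a picture, given as the dict that the camera call returned (one of the last four; its "shot" number tells which), for a name from the list of things; names that differ only in an ending like _2 or _b are one class to them, and where a whole thing is asked for, a point or a joint stands for the part that bears it (a point fixed in the world has none). Each returns a list of dicts, best first, with "score" (0 to 1); they miss things now and then, are a little off and sometimes report something else, mostly with a low value. They report only what shows in the picture. A call takes as long as a camera call. They do not tell look-alikes from the thing itself.
- bot.spot_in(label, picture): "point" ([x, y, z] in m, in world coordinates, good to about 4 mm: the middle of the surface that is visible of it).
- bot.landmark_of(label, picture): "point" ([x, y, z] in m, in world coordinates, good to about 4 mm: a listed point, or the origin of a listed thing).
The state is a dict: "t": time; "joints": joint angles; "dq": joint speeds; "joint_efforts": joint torques, N m; "ee_pos": TCP position; "ee_rot": TCP orientation; "contact_force": force on the tool from outside, world axes, zero at the start; "moment": the same for the moment, N m; "grip_width": finger opening in m; "gripper_force": force on a finger pad.
Only numpy, scipy, OpenCV 4.12 (cv2) and the standard library are available. Lean on these libraries where they do the work, as an engineer would, in place of code of your own. Each camera call takes 0.05 s, during which the arm holds its last target. There are 200 camera calls.

## Task

Nudge the polished metal box into line with the open mouth of the guide lane, then push it along the bench down between the two rails until its leading end rests against the end stop, and leave it there. Only push it with the outside of the fingers: it stays flat on the bench, never lifted, and neither the box nor the robot may touch either rail, which would scratch the polish. Leave the four other things beside the lane where they are.

Things in the scene. Friction and masses are not known exactly. Their poses are not given: they have to be found in the camera images.
- box_center (a point): Centre, 25 mm above the bench, of the closed polished steel box with embossed lid: 120 mm long (x axis), 104 wide (y), 50 high, flat upright sides, 0.3 to 0.6 kg, one rigid piece sliding on the bench. It starts with its leading end 20 to 60 mm short of the lane's mouth, up to 35 mm either side of the lane's centre line and turned up to 0.25 rad from it, x axis roughly down the lane.
- lane: Fixed guide lane: dark flat liner, a rail each side, a grey stop across the far end. Origin: middle of the open mouth, level with the rails' near ends, on the bench. x: down the lane to the stop; y: across it, left of x; z up. Rails run x = 0 to 240 mm, 132 mm clear between them (y = -66 to 66), 14 mm more than the box each side. The flat liner also runs 220 mm out before the mouth.
- rail_left: Left aluminium guide rail (lane's +y), fixed. Origin: middle of the underside of its upright web, 120 mm down the lane. Web 240 mm long, 8 thick, 20 high; a flange, 4 mm high (8 with bolt heads), reaches 22 mm outwards from the origin. Box and robot must not touch it.
- rail_right: Right aluminium guide rail (at -y of the lane), mirror image of the left one. Must not be touched by box or robot.
- lane_stop (a point): Middle of the stop's face that the box must rest against, 240 mm down the lane from the mouth, 13 mm up; axes as the lane's. The stop is a fixed grey bar 148 mm wide, 26 high, 16 thick. With the box home its centre is 60 mm short of this face.
- tape_roll: Bystander: yellow tape roll lying flat, 86 mm across, 24 high, origin under its centre. The four bystanders stand outside the rails, two to each side, centres 60 or 190 mm (give or take 10) down the lane and 135 to 165 mm from its centre line; which stands where varies.
- knob_casting: Bystander: round steel knob casting standing upright, 40 mm across, 40 mm high, origin under its centre.
- bracket_casting: Bystander: small aluminium bracket, foot 50 x 36 mm, 38 mm high, origin under its centre.
- pen_grinder: Bystander: small hand grinder lying flat, about 117 mm long (x), 20 mm wide and high, origin on the bench under its middle.
- box: The same box as box_center: origin at the centre of its underside, axes as above.
Mind the look-alikes: they are no part of the job. Leave any brown, pink or turquoise look-alike of the box alone.

How it is judged:
On the way:
1. the box is half-way into the lane's mouth, between the rails (x of box_center in the frame of lane above 0 m and y of box_center in the frame of lane between -0.014 and 0.014 m), for 0.1 s.
At the end, for the whole second after the job is handed in: The box lies flat, at rest, between the rails, within 0.12 rad of the lane's direction, its centre within 14 mm of the centre line and its leading end within 7 mm of the end stop (x of box_center in the frame of lane between 0.173 and 0.183 m and angle between the x axis of box_center and the x axis of lane, either way round below 0.12 rad and y of box_center in the frame of lane between -0.014 and 0.014 m and z of box_center in the frame of lane below 0.029 m and angle between box_center's own z axis and vertical below 0.05 rad and linear speed of box below 0.01 m/s); the robot touches nothing.
It fails at once if the box or the robot touches the left rail (contact force between rail_left and anything else above 0.3 N).
It fails at once if the box or the robot touches the right rail (contact force between rail_right and anything else above 0.3 N).
It fails at once if the box is lifted off the bench or tipped (z of box_center in the frame of lane above 0.032 m or angle between box_center's own z axis and vertical above 0.12 rad).
It fails at once if a bystander is displaced by more than 15 mm (distance of any of tape_roll, knob_casting, bracket_casting, pen_grinder from where it was at the start of the episode above 0.015 m).
It also fails if it takes over 72 s, if anything falls off the work surface, if the arm or the gripper's body presses on something with over 40 N, if the wrist force passes 120 N, or if a joint passes its speed limit or range.

## Working session

There is one attempt and no reset: what is moved stays moved. The work goes in short steps, Python scripts to look and compute and a tool call to move; the robot and the scene stay as the last step left them, time stands still between calls to the robot, and variables do not carry over. Pictures are saved under pics/ and viewed, at most 10 in all, crops included, and the job is handed in when it is done.

Besides the shell and the picture viewer there is one more tool, called after "Call:" as name(argument=value, ...) on one line, values as JSON. move_arm: Moves the arm, as the interface text tells. Its arguments: {"type":"object","properties":{"motion":{"type":"array"}},"required":["motion"]}

```bash
mkdir -p pics; ls; cat > h.py <<'E'
import numpy as np, cv2
from bench import bot
def save(p,n,crop=None,scale=1):
    im=p["pixels"][:,:,::-1]
    if crop: im=im[crop[1]:crop[3],crop[0]:crop[2]]
    im=cv2.resize(np.ascontiguousarray(im),None,fx=scale,fy=scale,interpolation=cv2.INTER_CUBIC)
    cv2.imwrite("pics/"+n,im)
def proj(p,X):
    X=np.atleast_2d(X); R=np.array(p["rotation"]); c=(X-np.array(p["position"]))@R
    u=c@np.array(p["intrinsics"]).T; return u[:,:2]/u[:,2:]
def back(p,uv,z):
    uv=np.atleast_2d(uv).astype(float); K=np.array(p["intrinsics"]); R=np.array(p["rotation"])
    d=np.c_[uv,np.ones(len(uv))]@np.linalg.inv(K).T@R.T; o=np.array(p["position"])
    return o+d*((z-o[2])/d[:,2:])
E
python3 - <<'E'
from h import *
s=bot.sense(); print(s)
for n in ("top","scene"):
    p=bot.get_image(n); save(p,n+"0.png"); print(n,np.round(p["position"],3).tolist(),np.round(p["rotation"],3).tolist())
    for l in ("box","box_center","lane","lane_stop","rail_left","rail_right","tape_roll","knob_casting","bracket_casting","pen_grinder"):
        try: print(l,[(np.round(d["point"],3).tolist(),round(d["score"],2),proj(p,d["point"])[0].round().tolist()) for d in bot.landmark_of(l,p)])
        except Exception as e: print(l,e)
E
```

```text
pics
{'t': 0.0, 'joints': array([ 1.08741257e+00,  1.24489309e-01,  1.65164935e+00,  2.82753601e-05,
        1.36747870e+00, -8.25857650e-02]), 'dq': array([-0.00064386,  0.00053749,  0.00103625, -0.00138874,  0.00011295,
       -0.00104634]), 'joint_efforts': array([-1.69925002e-03, -4.17581642e+01, -3.59935999e+01,  7.72028463e-02,
        4.90095187e-02, -1.84139717e-04]), 'ee_pos': array([0.25332842, 0.59794514, 0.22441181]), 'ee_rot': array([ 1.99063066e-01,  9.79986158e-01, -9.68223552e-04, -2.95965436e-04]), 'contact_force': array([ 0.17406495, -0.35313779,  0.63638507]), 'moment': array([ 0.00992568, -0.02002622,  0.00129606]), 'gripper_force': 0.0, 'grip_width': 0.09517303666404239}
top [0.459, 0.09, 1.288] [-0.705, 0.707, -0.042, 0.04]
box matmul: Input operand 1 has a mismatch in its core dimension 0, with gufunc signature (n?,k),(k,m?)->(n?,m?) (size 4 is different from 3)
box_center matmul: Input operand 1 has a mismatch in its core dimension 0, with gufunc signature (n?,k),(k,m?)->(n?,m?) (size 4 is different from 3)
lane matmul: Input operand 1 has a mismatch in its co
[... 1843 characters left out ...]
n its core dimension 0, with gufunc signature (n?,k),(k,m?)->(n?,m?) (size 4 is different from 3)
tape_roll matmul: Input operand 1 has a mismatch in its core dimension 0, with gufunc signature (n?,k),(k,m?)->(n?,m?) (size 4 is different from 3)
knob_casting matmul: Input operand 1 has a mismatch in its core dimension 0, with gufunc signature (n?,k),(k,m?)->(n?,m?) (size 4 is different from 3)
bracket_casting matmul: Input operand 1 has a mismatch in its core dimension 0, with gufunc signature (n?,k),(k,m?)->(n?,m?) (size 4 is different from 3)
pen_grinder matmul: Input operand 1 has a mismatch in its core dimension 0, with gufunc signature (n?,k),(k,m?)->(n?,m?) (size 4 is different from 3)
```

View pics/top0.png

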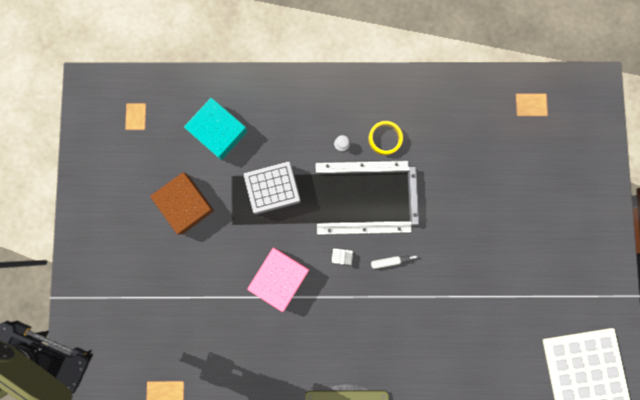

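View pics/scene0.png

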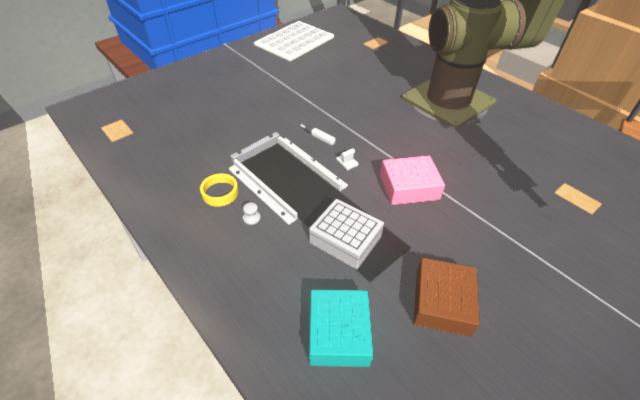

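Candidates in the top view are the metal box at (272,188), turquoise at (215,128), brown at (181,203), pink at (278,279), and a white tray at (587,365). I choose the silver one at (272,188), on the liner before the mouth at about (317,198); the lane runs to image right. Next, a close crop and a measurement.

```bash
sed -i 's/^from bench import bot/from bench import bot\nfrom scipy.spatial.transform import Rotation as Rn/; s/R=np.array(p\["rotation"\])/R=Rn.from_quat(p["rotation"]).as_matrix()/' h.py
python3 - <<'E'
from h import *
for n in ("top","scene"):
    p=bot.get_image(n); print(n,np.array(p["intrinsics"]).round(1).tolist())
    if n=="top": save(p,"crop1.png",(220,145,430,245),3.8); cv2.imwrite("raw_top.png",p["pixels"][:,:,::-1]); top=p
    for l in ("box_center","lane","lane_stop","rail_left","rail_right","tape_roll","knob_casting","bracket_casting","pen_grinder"):
        print(l,[(np.round(d["point"],3).tolist(),round(d["score"],2),proj(p,d["point"])[0].round().tolist()) for d in bot.landmark_of(l,p)])
E
```

```text
top [[498.0, 0.0, 310.8], [0.0, 498.0, 187.6], [0.0, 0.0, 1.0]]
box_center [([0.563, 0.416, 0.025], 0.91, [181.0, 205.0]), ([0.607, 0.186, 0.021], 0.82, [272.0, 188.0]), ([0.758, 0.33, 0.027], 0.77, [216.0, 130.0]), ([0.376, 0.167, 0.024], 0.74, [279.0, 279.0])]
lane [([0.581, 0.073, -0.004], 0.57, [316.0, 199.0]), ([0.606, 0.186, 0.023], 0.54, [272.0, 188.0])]
lane_stop [([0.587, -0.167, 0.011], 0.84, [409.0, 195.0])]
rail_left [([0.655, -0.047, 0.001], 0.86, [361.0, 170.0])]
rail_right []
tape_roll [([0.737, -0.11, -0.001], 0.71, [385.0, 139.0])]
knob_casting [([0.73, 0.006, -0.0], 0.7, [341.0, 142.0])]
bracket_casting [([0.433, 0.007, 0.003], 0.53, [342.0, 256.0])]
pen_grinder [([0.424, -0.122, 0.006], 0.52, [392.0, 259.0])]
scene [[407.8, 0.0, 312.4], [0.0, 407.8, 198.9], [0.0, 0.0, 1.0]]
box_center [([0.567, 0.415, 0.027], 0.85, [445.0, 297.0]), ([0.605, 0.189, 0.024], 0.82, [346.0, 234.0]), ([0.758, 0.332, 0.027], 0.72, [339.0, 327.0]), ([0.376, 0.17, 0.026], 0.67, [411.0, 180.0])]
lane [([0.582, 0.069, 0.002], 0.67, [317.0, 204.0])]
lane_stop [([0.586, -0.164, 0.013], 0.9, [257.0, 151.0])]
rail_left [([0.651, -0.047, -0.004], 0.67, [264.0, 192.0])]
rail_right [([0.519, -0.048, 0.003], 0.8, [306.0, 166.0]), ([0.424, -0.119, 0.0], 0.69, [316.0, 138.0])]
tape_roll [([0.738, -0.11, -0.0], 0.96, [218.0, 193.0])]
knob_casting [([0.724, 0.006, 0.003], 0.7, [251.0, 218.0]), ([0.653, -0.047, -0.001], 0.51, [263.0, 191.0])]
bracket_casting [([0.428, 0.006, 0.004], 0.83, [346.0, 161.0])]
pen_grinder [([0.423, -0.12, 0.001], 0.85, [316.0, 138.0])]
```

View pics/crop1.png

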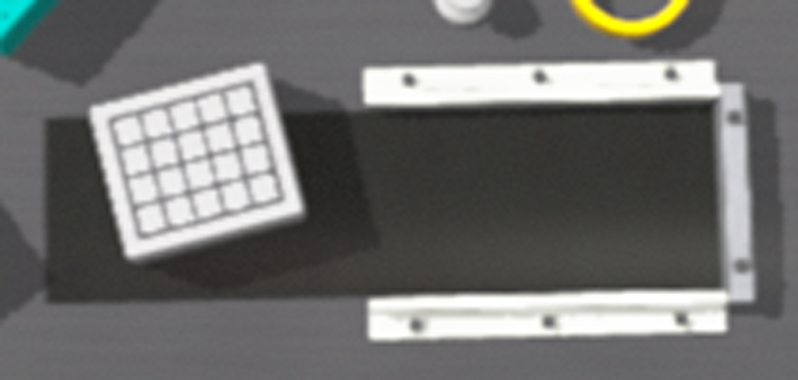

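The close crop confirms the silver box: top-face corners at full-image about (244,173), (290,162), (300,201), (253,213). It is left of the lane centre and turned. I'll fit the box and lane poses to the silhouettes.

```bash
cat >> h.py <<'E'
from scipy.optimize import minimize
S=4
BOX=[(-.06,.06,-.052,.052,0,.05)]
RAILS=[(0,.24,.066,.074,0,.02),(0,.24,.066,.092,0,.004),(0,.24,-.074,-.066,0,.02),(0,.24,-.092,-.066,0,.004)]
def render(p,q,parts,shape):
    m=np.zeros((shape[0]*S,shape[1]*S),np.uint8); c,s=np.cos(q[2]),np.sin(q[2])
    for a,b,d,e,f,g in parts:
        P=np.array([(x,y,z) for x in(a,b) for y in(d,e) for z in(f,g)])
        W=np.c_[q[0]+c*P[:,0]-s*P[:,1],q[1]+s*P[:,0]+c*P[:,1],P[:,2]]
        uv=(proj(p,W)+.5)*S
        cv2.fillConvexPoly(m,cv2.convexHull((uv*16).round().astype(np.int32)),255,shift=4)
    return cv2.resize(m,shape[::-1],interpolation=cv2.INTER_AREA)/255.
def fit(p,q0,parts,thr,excl=None):
    g=p["pixels"].astype(float); lum=g.min(2)
    m0=render(p,q0,parts,lum.shape); roi=cv2.dilate(m0,np.ones((17,17)))>0
    if excl is not None: roi&=~(excl>0)
    w=np.clip((lum-thr[0])/(thr[1]-thr[0]),0,1)
    f=lambda v:np.abs(render(p,np.array(q0)+v*np.array([.01,.01,.1]),parts,lum.shape)-w)[roi].sum()/w[roi].sum()
    r=min((minimize(f,np.array(v),method="Nelder-Mead",options=dict(initial_simplex=np.array(v)+np.array([[0,0,0],[.6,0,0],[0,.6,0],[0,0,.5]]),xatol=1e-3,fatol=1e-5)) for v in ((0.,0,0),(.2,-.2,.1))),key=lambda r:r.fun)
    return np.array(q0)+r.x*np.array([.01,.01,.1]),r.fun
def inlane(L,q):
    c,s=np.cos(L[2]),np.sin(L[2]); d=np.array(q[:2])-L[:2]
    a=(q[2]-L[2]) if len(q)>2 else 0
    return np.array([c*d[0]+s*d[1],-s*d[0]+c*d[1],a])
def toworld(L,x,y):
    c,s=np.cos(L[2]),np.sin(L[2]); return np.array([L[0]+c*x-s*y,L[1]+s*x+c*y])
E
python3 - <<'E'
from h import *
p=bot.get_image("top")
lum=p["pixels"].min(2); print("box/rail/liner",[int(lum[v,u]) for u,v in((272,188),(300,195),(330,167),(340,228),(340,200),(250,190),(270,212))])
L,e=fit(p,[.582,.071,-1.55],RAILS,(60,170)); print("lane",L.round(4),e)
B,e=fit(p,[.606,.187,-1.32],BOX,(60,130)); print("box",B.round(4),e,inlane(L,B).round(4))
np.save("L.npy",L)
im=p["pixels"][:,:,::-1].copy()
for q,P in((L,RAILS),(B,BOX)):
    m=(render(p,q,P,im.shape[:2])>.5).astype(np.uint8); cs,_=cv2.findContours(m,0,2); cv2.drawContours(im,cs,-1,(0,0,255),1)
p["pixels"]=im[:,:,::-1]; save(p,"fit1.png",(220,145,430,245),3.8)
E
```

```text
box/rail/liner [230, 38, 237, 220, 56, 238, 42]
lane [ 0.5836  0.0709 -1.5526] 0.38862330340379814
box [ 0.6088  0.1866 -1.3098] 0.1868869957900589 [-0.1152  0.0274  0.2428]
```

View pics/fit1.png

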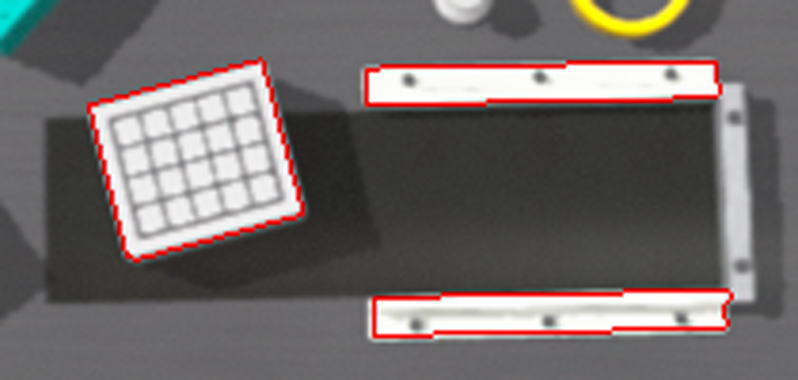

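The fit sits on both outlines. In the lane frame the box is at x=-115 mm, y=+27 mm, and turned +0.24 rad. The plan has two parts:
1. Push sideways from the left with both fingers as a straight bar parallel to the lane, which both squares and centres the box.
2. Push it from behind down the lane.

```bash
cat >> h.py <<'E'
def go(lx,ly,z,yaw):
    """row (cm,cm,cm,units) from now to lane point lx,ly, height z, tool y at lane angle yaw (or +pi)"""
    L=np.load("L.npy"); s=bot.sense(); R=Rn.from_quat(s["ee_rot"]).as_matrix(); w=toworld(L,lx,ly)
    d=R.T@(np.r_[w,z]-s["ee_pos"]); cur=np.arctan2(R[1,1],R[0,1]); t=(cur-(L[2]+yaw)+np.pi/2)%np.pi-np.pi/2
    return (d*100).round(2).tolist()+[round(np.degrees(t)/8,2)]
def where():
    L=np.load("L.npy"); s=bot.sense(); R=Rn.from_quat(s["ee_rot"]).as_matrix()
    return inlane(L,s["ee_pos"]).round(4)[:2].tolist(), s["ee_pos"].round(4).tolist(), "yaw",round(np.arctan2(R[1,1],R[0,1])-L[2],4), s["contact_force"].round(2).tolist(), s["t"]
E
python3 -c "
from h import *
print(go(-.110,.125,.2,0),where())"
```

```text
[-57.91, -20.57, 2.57, np.float64(-3.0)] ([-0.5335, -0.3203], [0.2536, 0.5985, 0.2257], 'yaw', np.float64(2.7226), [-0.06, -0.14, -0.11], 2.15)
```

Call:
move_arm(motion=[[[-57.9, -20.6, 2.5, -3.0, 7], [-57.9, -20.6, 2.5, -3.0, 7], [-57.9, -20.6, 2.5, -3.0, 7], [-57.9, -20.6, 2.5, -3.0, 7], [-57.9, -20.6, 2.5, -3.0, 7], [-57.9, -20.6, 2.5, -3.0, 7], [-57.9, -20.6, 2.5, -3.0, 7], [-57.9, -20.6, 2.5, -3.0, 7], [-57.9, -20.6, 2.5, -3.0, 7], [-57.9, -20.6, 2.5, -3.0, 7], [-57.9, -20.6, 2.5, -3.0, 7], [-57.9, -20.6, 2.5, -3.0, 7]]])

```text
t: 3.35
ee_pos: [0.6942, 0.1937, 0.2014]
ee_rot: [-0.009, 1.0, 0.0, 0.0]
contact_force: [-0.6, 0.6, 0.8]
grip_width: 0.0702
gripper_force: 0.0
```

```bash
python3 -c "
from h import *
print(go(-.110,.125,.03,0),where())"
```

```text
[-1.21, -1.08, 17.14, np.float64(-0.0)] ([-0.1207, 0.1128], [0.6942, 0.1937, 0.2014], 'yaw', np.float64(3.1413), [-0.65, 0.61, 0.76], 3.35)
```

Call:
move_arm(motion=[[[-1.2, -1.1, 0, 0, 7], [-1.2, -1.1, 4, 0, 7], [-1.2, -1.1, 8, 0, 7], [-1.2, -1.1, 12, 0, 7], [-1.2, -1.1, 16, 0, 7], [-1.2, -1.1, 17.1, 0, 7], [-1.2, -1.1, 17.1, 0, 7], [-1.2, -1.1, 17.1, 0, 7]]])

```text
t: 4.15
ee_pos: [0.7064, 0.1851, 0.0327]
ee_rot: [-0.009, 1.0, 0.0, 0.002]
contact_force: [-0.6, -0.3, 0.4]
grip_width: 0.0699
gripper_force: 0.0
```

```bash
python3 - <<'E'
from h import *
print(go(-.110,.064,.03,0),where())
p=bot.get_image("wrist"); save(p,"w1.png")
E
```

```text
[6.09, -0.19, 0.26, np.float64(0.0)] ([-0.1119, 0.1248], [0.7064, 0.1851, 0.0327], 'yaw', np.float64(3.1418), [-0.57, -0.31, 0.37], 4.15)
```

View pics/w1.png

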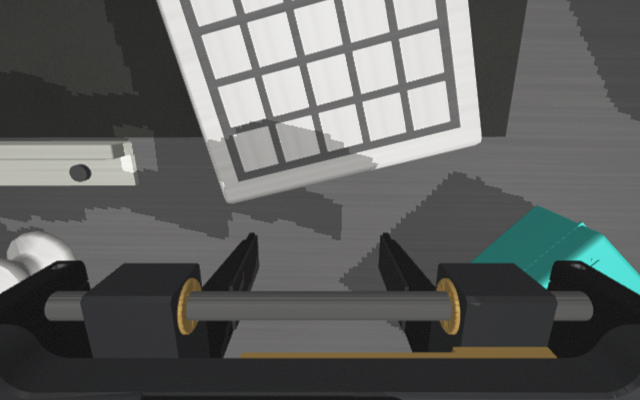

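The wrist view shows the two fingertips at (250,237) and (383,237) facing the box's left side, with its near corner at (230,200), clear of the rail end at (130,160). Now the sideways push.

Call:
move_arm(motion=[[[1, 0, 0.2, 0, 7], [2, 0, 0.2, 0, 7], [2.7, 0, 0.2, 0, 7], [3.2, 0, 0.2, 0, 7], [3.7, 0, 0.2, 0, 7], [4.2, 0, 0.2, 0, 7], [4.7, 0, 0.2, 0, 7], [5.2, 0, 0.2, 0, 7], [5.5, 0, 0.2, 0, 7], [5.8, 0, 0.2, 0, 7], [6.0, 0, 0.2, 0, 7], [6.0, 0, 0.2, 0, 7]]])

```text
t: 5.4
ee_pos: [0.6443, 0.1835, 0.028]
ee_rot: [-0.009, 1.0, 0.0, -0.001]
contact_force: [1.6, -0.9, -0.1]
grip_width: 0.0701
gripper_force: 0.5
```

```bash
python3 - <<'E'
from h import *
print(where())
p=bot.get_image("top"); save(p,"t2.png",(200,120,430,245),3.4)
L=np.load("L.npy"); s=bot.sense()
p2=bot.get_image("scene"); print([(np.round(inlane(L,d["point"][:2]),4).tolist(),d["score"]) for d in bot.landmark_of("box_center",p2)])
E
```

```text
([-0.1115, 0.0628], [0.6443, 0.1835, 0.028], 'yaw', np.float64(3.1412), [1.57, -0.93, -0.08], 5.4)
[([-0.2563, 0.1774, 0.0], 0.73), ([-0.3421, -0.0102, 0.0], 0.69), ([-0.102, -0.2042, 0.0], 0.66), ([-0.1278, 0.0008, 0.0], 0.64)]
```

View pics/t2.png

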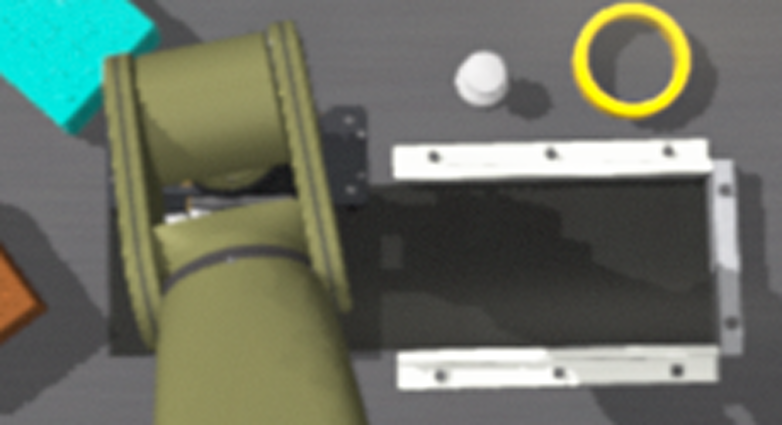

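The arm hides the box in this top view. From the scene camera it sits near lane (-128, +1) mm. Next I back off, rise and move behind it for a clear look.

Call:
move_arm(motion=[[[-1.5, 0, 0, 0, 7], [-2.5, 0, 0, 0, 7], [-2.5, 0, -4, 0, 7], [-2.5, 0, -9, 0, 7], [-2.5, 0, -13, 0, 7], [-2.5, 0, -13, 0, 7]]])

```text
t: 6.15
ee_pos: [0.6743, 0.1849, 0.1673]
ee_rot: [-0.009, 1.0, 0.001, 0.006]
contact_force: [0.7, 0.3, 1.0]
grip_width: 0.0698
gripper_force: 0.0
```

```bash
python3 - <<'E'
from h import *
print(bot.sense()["joints"].round(2), go(-.23,0,.16,np.pi/2-.001),where())
E
```

```text
[ 0.19  0.26  1.59  0.    1.27 -1.4 ] [9.29, 11.77, 0.65, np.float64(-11.24)] ([-0.1123, 0.0928], [0.6743, 0.1849, 0.1673], 'yaw', np.float64(3.1413), [0.68, 0.29, 0.98], 6.15)
```

Call:
move_arm(motion=[[[2.3, 4, 0, 1, 7], [4, 8, 0, 2, 7], [6.3, 11.8, 0, 3, 7], [9.3, 11.8, 0, 4, 7], [9.3, 11.8, 0, 5, 7], [9.3, 11.8, 0, 6, 7], [9.3, 11.8, 0, 7, 7], [9.3, 11.8, 0, 8, 7], [9.3, 11.8, 0, 9, 7], [9.3, 11.8, 0, 10, 7], [9.3, 11.8, 0, 11.25, 7], [9.3, 11.8, 0, 11.25, 7]]])

```text
t: 7.35
ee_pos: [0.5745, 0.3001, 0.1573]
ee_rot: [0.701, 0.713, -0.001, -0.001]
contact_force: [-0.3, 1.0, 0.3]
grip_width: 0.0698
gripper_force: 0.0
```

```bash
python3 - <<'E'
from h import *
print(where(), go(-.215,0,.045,np.pi/2))
p=bot.get_image("top"); save(p,"t3.png",(200,120,430,245),3.4)
L=np.load("L.npy")
B,e=fit(p,[*toworld(L,-.1275,.001),L[2]],BOX,(60,130)); print(inlane(L,B).round(4),e)
p2=bot.get_image("scene"); print([(np.round(inlane(L,d["point"][:2]),4).tolist(),d["score"]) for d in bot.landmark_of("box_center",p2)])
B,e=fit(p2,[*toworld(L,-.1275,.001),L[2]],BOX,(80,150)); print("scene",inlane(L,B).round(4),e)
L2,e=fit(p2,L,RAILS,(80,170)); print("scene lane",inlane(L,L2).round(4),e)
E
```

```text
([-0.2293, -0.0049], [0.5745, 0.3001, 0.1573], 'yaw', np.float64(1.5695), [-0.27, 1.01, 0.33], 7.35) [-1.42, 0.52, 11.23, np.float64(-0.01)]
[-0.1274  0.0011 -0.0031] 0.1756460657693792
[([-0.1247, -0.0025, 0.0], 0.93), ([-0.3454, -0.0096, 0.0], 0.92), ([-0.1008, -0.2042, 0.0], 0.88), ([-0.26, 0.178, 0.0], 0.72)]
scene [-0.1249 -0.0042 -0.0027] 0.15398502480914394
scene lane [ 0.0013 -0.0062  0.0046] 0.41636608852429874
```

View pics/t3.png

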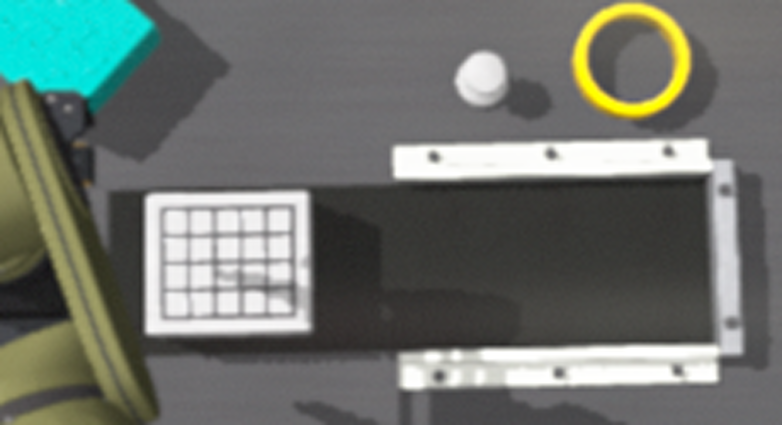

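The top view shows the box square to the lane, with its top face spanning crop (147,193) to (311,333). The fit gives lane y=+1 mm and yaw -0.003 rad. Next I lower behind it with the tips above rail height.

Call:
move_arm(motion=[[[-1.4, 0.5, 0, 0, 7], [-1.4, 0.5, 4, 0, 7], [-1.4, 0.5, 8, 0, 7], [-1.4, 0.5, 11.5, 0, 7], [-1.4, 0.5, 11.5, 0, 7], [-1.4, 0.5, 11.5, 0, 7]]])

```text
t: 8.1
ee_pos: [0.5803, 0.2856, 0.0434]
ee_rot: [0.701, 0.714, -0.001, -0.0]
contact_force: [-0.6, -0.4, 0.3]
grip_width: 0.07
gripper_force: 0.0
```

```bash
python3 - <<'E'
from h import *
print(where(), go(-.07,0,.042,np.pi/2), go(.11,0,.042,np.pi/2))
E
```

```text
([-0.2147, 0.0006], [0.5803, 0.2856, 0.0434], 'yaw', np.float64(1.5708), [-0.55, -0.41, 0.26], 8.1) [-14.47, -0.06, 0.14, np.float64(-0.0)] [-32.47, -0.06, 0.15, np.float64(-0.0)]
```

Call:
move_arm(motion=[[[-1, 0, 0.1, 0, 7], [-1.6, 0, 0.1, 0, 7], [-2.2, 0, 0.1, 0, 7], [-3.2, 0, 0.1, 0, 7], [-4.3, 0, 0.1, 0, 7], [-5.5, 0, 0.1, 0, 7], [-6.7, 0, 0.1, 0, 7], [-7.9, 0, 0.1, 0, 7], [-9, 0, 0.1, 0, 7], [-9.8, 0, 0.1, 0, 7], [-10.3, 0, 0.1, 0, 7], [-10.5, 0, 0.1, 0, 7]]])

```text
t: 9.3
ee_pos: [0.5819, 0.1806, 0.0421]
ee_rot: [0.701, 0.713, -0.0, -0.0]
contact_force: [-0.4, 4.7, 2.8]
grip_width: 0.0701
gripper_force: 1.9
```

```bash
python3 - <<'E'
from h import *
print(where(), go(.11,0,.042,np.pi/2))
p=bot.get_image("top"); save(p,"t4.png",(200,120,430,245),3.4)
L=np.load("L.npy")
p2=bot.get_image("scene"); print([(np.round(inlane(L,d["point"][:2]),4).tolist(),d["score"]) for d in bot.landmark_of("box_center",p2)])
B,e=fit(p2,[*toworld(L,-.03,-.004),L[2]],BOX,(80,150)); print("scene",inlane(L,B).round(4),e)
E
```

```text
([-0.1097, 0.0003], [0.5819, 0.1806, 0.0421], 'yaw', np.float64(1.5701), [-0.44, 4.71, 2.75], 9.3) [-21.97, -0.01, 0.02, np.float64(-0.01)]
[([-0.1012, -0.2043, 0.0], 0.8), ([-0.0379, -0.0018, 0.0], 0.79), ([-0.3434, -0.0112, 0.0], 0.72), ([-0.2578, 0.1778, 0.0], 0.58)]
scene [-0.0361 -0.0069 -0.0086] 0.9611915080075087
```

View pics/t4.png

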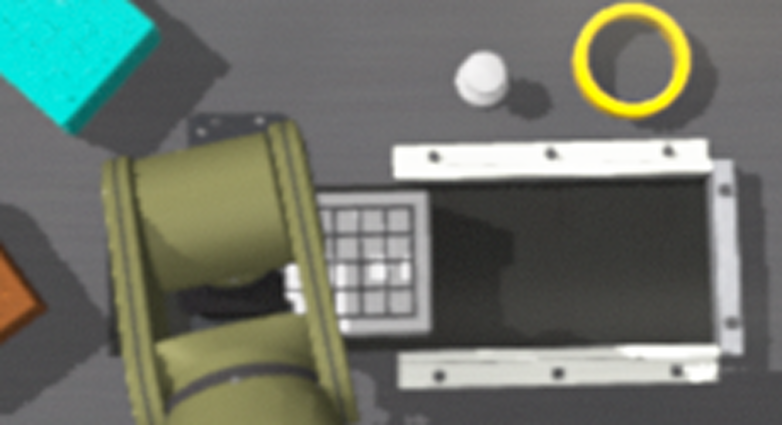

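The box's leading end at crop x=431 is in the mouth. Its sides at rows 191 and 334 sit evenly between the rail edges at 178 and 348. I keep pushing straight.

Call:
move_arm(motion=[[[-0.8, 0, 0, 0, 7], [-1.8, 0, 0, 0, 7], [-3, 0, 0, 0, 7], [-4.2, 0, 0, 0, 7], [-5.4, 0, 0, 0, 7], [-6.6, 0, 0, 0, 7], [-7.8, 0, 0, 0, 7], [-9, 0, 0, 0, 7], [-10, 0, 0, 0, 7], [-10.7, 0, 0, 0, 7], [-11.2, 0, 0, 0, 7], [-11.5, 0, 0, 0, 7]]])

```text
t: 10.65
ee_pos: [0.5842, 0.066, 0.0425]
ee_rot: [0.701, 0.713, 0.0, -0.0]
contact_force: [0.2, 2.1, -1.3]
grip_width: 0.0701
gripper_force: 1.0
```

```bash
python3 - <<'E'
from h import *
print(where(), go(.11,0,.042,np.pi/2))
p=bot.get_image("top"); save(p,"t5.png",(200,120,430,245),3.4)
L=np.load("L.npy")
for n in ("top","scene"):
    q=bot.get_image(n); print(n,[(np.round(inlane(L,d["point"][:2]),4).tolist(),d["score"]) for d in bot.landmark_of("box_center",q)])
E
```

```text
([0.005, 0.0005], [0.5842, 0.066, 0.0425], 'yaw', np.float64(1.5704), [0.2, 2.12, -1.28], 10.65) [-10.5, -0.05, 0.04, np.float64(-0.0)]
top [([0.079, -0.0002, 0.0], 0.92), ([-0.1004, -0.2038, 0.0], 0.8), ([-0.3436, -0.0103, 0.0], 0.79), ([-0.2554, 0.1807, 0.0], 0.68)]
scene [([0.078, -0.0013, 0.0], 0.81), ([-0.2595, 0.1791, 0.0], 0.76), ([-0.1, -0.2023, 0.0], 0.76), ([-0.3407, -0.0088, 0.0], 0.69)]
```

View pics/t5.png

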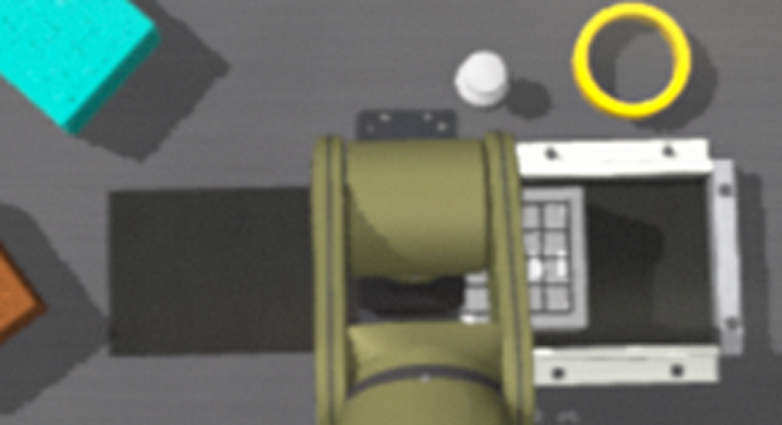

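The box runs straight: its sides are at crop rows 187 and 330 between the rails, and its leading edge at 588 is still short of the stop at 712. I'll slow down towards the stop.

Call:
move_arm(motion=[[[-0.8, 0, 0, 0, 7], [-1.8, 0, 0, 0, 7], [-3, 0, 0, 0, 7], [-4.2, 0, 0, 0, 7], [-5.4, 0, 0, 0, 7], [-6.6, 0, 0, 0, 7], [-7.6, 0, 0, 0, 7], [-8.4, 0, 0, 0, 7], [-9, 0, 0, 0, 7], [-9.4, 0, 0, 0, 7], [-9.6, 0, 0, 0, 7], [-9.7, 0, 0, 0, 7]]])

```text
t: 12.1
ee_pos: [0.586, -0.0306, 0.0424]
ee_rot: [0.701, 0.714, 0.0, -0.0]
contact_force: [0.7, 4.2, 3.3]
grip_width: 0.0701
gripper_force: 2.1
```

Call:
move_arm(motion=[[[-0.1, 0, 0, 0, 7], [-0.2, 0, 0, 0, 7], [-0.3, 0, 0, 0, 7], [-0.3, 0, 0, 0, 7]]])

```text
t: 12.5
ee_pos: [0.586, -0.0337, 0.0424]
ee_rot: [0.701, 0.714, -0.0, 0.0]
contact_force: [0.2, 4.0, 3.2]
grip_width: 0.07
gripper_force: 2.0
```

```bash
python3 - <<'E'
from h import *
print(where())
L=np.load("L.npy")
for n in ("top","scene"):
    q=bot.get_image(n); print(n,[(np.round(inlane(L,d["point"][:2]),4).tolist(),d["score"]) for d in bot.landmark_of("box_center",q)][:4])
E
```

```text
([0.1047, 0.0005], [0.586, -0.0337, 0.0424], 'yaw', np.float64(1.5709), [0.18, 4.02, 3.21], 12.5)
top [([0.1729, -0.0004, 0.0], 0.9), ([-0.3472, -0.0119, 0.0], 0.9), ([-0.2554, 0.1795, 0.0], 0.87), ([0.0685, 0.1426, 0.0], 0.43)]
scene [([-0.3428, -0.0099, 0.0], 0.8), ([-0.1015, -0.2041, 0.0], 0.69), ([0.1762, -0.0048, 0.0], 0.67), ([-0.2558, 0.1761, 0.0], 0.59)]
```

Not yet against the stop (only sliding force). I inch on, 1 mm per row.

Call:
move_arm(motion=[[[-0.1, 0, 0, 0, 7], [-0.2, 0, 0, 0, 7], [-0.3, 0, 0, 0, 7], [-0.3, 0, 0, 0, 7]]])

```text
t: 13.1
ee_pos: [0.586, -0.0359, 0.0424]
ee_rot: [0.701, 0.713, 0.001, -0.001]
contact_force: [0.4, 6.8, 3.6]
grip_width: 0.0702
gripper_force: 3.7
```

Call:
move_arm(motion=[[[-0.1, 0, 0, 0, 7], [-0.2, 0, 0, 0, 7], [-0.2, 0, 0, 0, 7]]])

```text
t: 13.4
ee_pos: [0.5859, -0.036, 0.0424]
ee_rot: [0.701, 0.713, 0.002, -0.002]
contact_force: [-0.2, 13.3, 5.8]
grip_width: 0.0701
gripper_force: 6.9
```

The force climbed to 13 N while the tool stalled, so the box is at the stop. I back off and rise.

Call:
move_arm(motion=[[[0.2, 0, 0, 0, 7], [0.8, 0, 0, 0, 7], [2, 0, 0, 0, 7], [4, 0, 0, 0, 7], [7, 0, 0, 0, 7], [7, 0, -4, 0, 7], [11, 0, -8, 0, 7], [15, 0, -12, 0, 7], [19, 0, -12, 0, 7], [23, 0, -12, 0, 7], [25, 0, -12, 0, 7], [25, 0, -12, 0, 7]]])

```text
t: 14.6
ee_pos: [0.5808, 0.2137, 0.162]
ee_rot: [0.699, 0.715, -0.0, 0.0]
contact_force: [-0.6, -0.9, 0.1]
grip_width: 0.0698
gripper_force: 0.0
```

```bash
python3 - <<'E'
from h import *
print(where())
L=np.load("L.npy"); p=bot.get_image("top")
B,e=fit(p,[*toworld(L,.178,0),L[2]],BOX,(80,150)); print("fit",inlane(L,B).round(4),e)
save(p,"t6.png",(200,120,430,245),3.4)
for l in ("box_center","lane_stop","tape_roll","knob_casting","bracket_casting","pen_grinder"):
    print(l,[np.round(inlane(L,d["point"][:2])[:2],4).tolist() for d in bot.landmark_of(l,p)])
E
```

```text
([-0.1428, -0.0001], [0.5808, 0.2137, 0.162], 'yaw', np.float64(1.5743), [-0.55, -0.9, 0.13], 14.6)
fit [ 0.1845 -0.0006  0.0063] 0.2888312768432064
box_center [[-0.2579, 0.1771], [0.1812, -0.0022], [-0.3442, -0.0095], [0.0682, 0.146]]
lane_stop [[0.2382, -0.0003]]
tape_roll [[0.1838, 0.1515]]
knob_casting [[0.0685, 0.1426]]
bracket_casting [[0.0626, -0.1498]]
pen_grinder [[0.1915, -0.1645]]
```

View pics/t6.png

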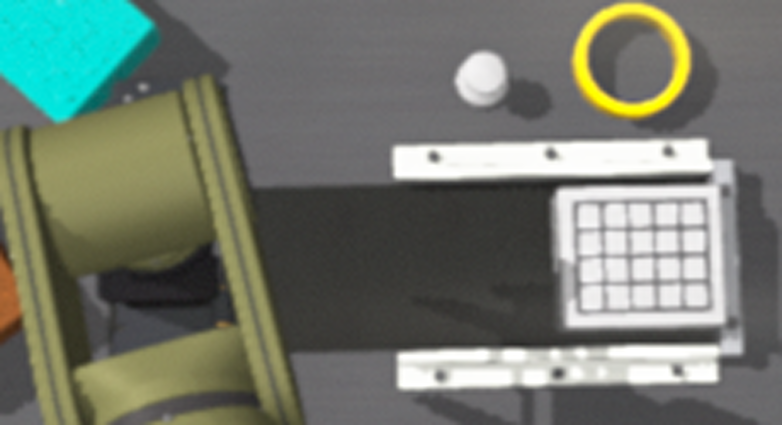

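The final view shows the box at crop (555-727, 187-328), tight against the stop, centred between the rails, with the bystanders unmoved and the robot clear.

```bash
python3 -c "
from bench import bot
print(bot.finish_job())"
```

```text
the job is handed in; nothing more can be done
None
```

I pushed the metal box down the lane until it met the end stop, centred within about 2 mm by my camera fit. I saw no sign of rail contact, the other four things look unmoved, and I've handed the job in; no verdict came back.

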